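# Lock the lens carrier on the raised rail

## Task

Put the lens carrier (the one with the bright aluminium block and blue glass) on the raised rail between the laser and the camera, its lens over the yellow mark and the T-foot of its lock down in the rail's slot. Lower it on, don't drop it. Then turn its red wing clockwise a full quarter turn to lock it, let go, and leave everything else where it is.

Things in the scene. Friction and masses are not known exactly. Their poses are not given: they have to be found in the camera images.
- rail: Fixed grey profile rail, 45 mm wide, 440 mm long (along its y), on two steel pillars; top face 105 mm above the table. Origin on the table under its middle, z up. Laser (black barrel) at its +y end, blue camera at its -y end, both up to 58 mm above the rail's top; the rail is free from y = -145 to +145 mm.
- slot (a point): Middle of the slot in the rail's top face, level with that face; axes as the rail's. The slot runs the rail's whole length, 12 mm wide between lips 6 mm thick; under the lips a channel 28 mm wide and 18 mm deep.
- index_mark: Yellow stripe 5 mm wide painted across the rail's top and down both its sides. Origin on the rail's centre line, level with its top face; axes as the rail's (y along the rail).
- lens_center (a point): Centre of the upright bright aluminium lens block: 40 mm wide (x), 14 mm thick (y), 40 mm high, blue glass set in its large faces. x across the carrier, y along it, z up. The block may be gripped from above across its 40 mm (the lock's wing stands 14 mm from its -y face). It stands on the black plate, whose top is 20 mm below this point.
- lens_foot (a point): Point on the underside of the lens carrier's plate, 32 mm straight below lens_center, axes alike. It lies on the rail's top face when the carrier is down on the rail, and on the mark's origin when the lens is over the mark. The carrier may go on either way round (turned by 180 degrees).
- lens_carrier: The lens carrier, standing on the table; origin 50 mm below lens_center, axes alike. Plate 60 mm wide, 12 mm thick, 112 mm long. Along both long sides skirts go 18 mm below the plate, 48 mm apart inside (1.5 mm play each side of the rail), bevelled to 54 mm at the bottom. About 0.37 kg, centre of mass near y = -4 mm.
- lock_grip (a point): Middle of the lock's red wing: 34 mm long (own y), 12 mm wide (own x), 24 mm high, on an upright shaft 38 mm from the lens towards carrier -y; 23 mm above the plate. On the shaft 8 to 13 mm under the plate: a steel T-head 22 mm long, 7 mm wide, in line with the wing. Axes turn with the wing.
- lens_lock (a joint): Turn of the wing, rad, growing clockwise seen from above: 0 = wing and T-head along the carrier (passes the slot), 1.57 = across, at its stop (locked under the lips). Stays where left. Takes about 0.05 N m, some 0.1 N m over the last 0.3 rad, where the cam draws the T-head up 2.5 mm against the lips.
- pinhole_center (a point): Centre of the black block of the pinhole carrier, a bystander of the same shape and size as the lens carrier but with a black block and a brass disc; loose on the table.
- fork_clamp: Loose steel fork clamp 82 x 30 x 12 mm lying on the table; origin at its underside.
- driver: Loose screwdriver with a red handle, 170 mm long, lying along its x; origin at its underside.
- spare_post: Loose upright steel post, 25 mm diameter, 75 mm high; origin at its underside.
- optic_jar: Loose clear jar with a white cap, 48 mm diameter, 32 mm high; origin at its underside.
- sensor_head: Loose black round sensor head, 60 mm diameter, 18 mm high; origin at its underside.
Not all that is in view belongs to the job. Leave any orange look-alike of the lens_carrier alone.

How it is judged:
By the outcome, as a careful person would: the job done as asked, in the order asked, and still so for the second after the job is handed in, with the robot touching nothing.
It also fails if it takes over 53 s, if anything falls off the work surface, if the arm or the gripper's body presses on something with over 40 N, if the wrist force passes 120 N, or if a joint passes its speed limit or range.

## Robot

A 7-joint arm with a two-finger parallel gripper is mounted at the origin on the work surface. World frame = base frame: x ahead of the robot, y to its left, z up, the work surface at z = 0. Lengths are in m, angles in degrees, forces in N, time in s.
With the tool pointing down it reaches from about 0.4 to 0.85 m from the base axis. Payload 10.4 kg.
Tool frame: the origin (TCP) lies on the centre line of the jaws, within the pads' length; the fingertips stand 25 mm ahead of it and the grasp point (between the pads) lies 6 mm ahead of it; z points along the fingers, y is the direction in which the jaws open and shut (so a half turn about z gives the same grasp; the last joint's range is limited). The gripper opens to 85 mm and grips with 20 to 120 N. Pads are 22 mm wide; open, the fingers measure 114 mm over their backs; the gripper's body (76 mm by 85 mm) begins 54 mm behind the grasp point. The pads swing forward as they close: fully open they stand 13 mm farther back than shut.
Start: joints at [-75.837, 19.034, -3.707, 83.658, 1.238, 77.344, -5.071], TCP at [0.167, 0.602, 0.256] pointing down, gripper open.
Joint ranges: [-148.97, 148.97], [-28.65, 121.19], [-84.17, 76.75], [9.2, 138.47], [-72.65, 252.65], [3.7, 117.97], [-149.18, 149.18]. Speed limits (degrees/s): [127.2, 127.2, 159.86, 159.86, 180, 180, 180].

## Interface

Orientations are given as [roll, pitch, yaw] about the fixed x, y, z axes, in that order (R = Rz(yaw) Ry(pitch) Rx(roll)).
In Python, from plant import status, cams, order, models gives the robot as it stands. The module is installed in compiled form; this text tells all that it offers.
- The arm moves only by the shell command python3 -m inch 'ROWS'. ROWS is JSON, a list of rows, each a list of 3 entries, a list of its own where there are three numbers: the turn, a rotation vector about the tool's x, y, z in degrees, then the shift along the tool's x, y, z in cm, then the finger opening in cm, from 0 to 8.54. A call has 1 to 20 rows; each row shifts and turns the commanded pose from where the row before left it, along the tool's axes as they then stand; what a row does not reach is not made up. A row lasts 1/10 s, in which the tool goes at most 50 mm and 8.59 degrees, less where a joint would pass 70% of its speed; a pose out of reach is approached as far as the arm can. A call is refused whole if a number of a shift passes 5 or a number of a turn 8.59, either way. A call with a gripper value outside its range is refused whole. The fingers move at their own pace and stop on an object; the grip force is fixed at half the most. Time passes only in rows, so rows that do not move let the fingers close. It gives the time, the measured TCP pose, the force and the opening at its end, in the units of the state.
- status.observe(): the state, without advancing time (a new reading comes with each control period).
- cams.camera(name): name is "side" or "top" or "wrist"; returns a dict with "pixels" (420x560x3 uint8, red, green, blue), "mtx" (3x3 intrinsics, pixels), "D" ([k1, k2, p1, p2, k3] as OpenCV has them; the pictures are not rectified), "rvec" (rotation vector, rad) and "tvec" (3), from world to camera coordinates, as OpenCV has them; the wrist camera has in their place "T_tool_cam" (4x4, takes a point from camera to tool coordinates, whose origin is the TCP and whose axes are the flange's). Camera axes: x right, y down, z forward; pixel columns grow to the right and rows downward; lengths in m; the calibration is good to about 2 mm. A picture is of the moment at which its call begins: read the wrist's pose just before it. There is no depth.
- order.hand_in(): hands the job in, once; it reports no verdict.
Trained networks look in a picture, given as the dict that the camera call returned (one of the last four; its "shot" number tells which), for a name from the list of things; names that differ only in an ending like _2 or _b are one class to them, and where a whole thing is asked for, a point or a joint stands for the part that bears it (a point fixed in the world has none). Each returns a list of dicts, best first, with "conf" (0 to 1); they miss things now and then, are a little off and sometimes report something else, mostly with a low value. They report only what shows in the picture. A call takes as long as a camera call. They do not tell look-alikes from the thing itself.
- models.trace(query, picture): "region" (420x560 bool, what is visible of it).
- models.mark_of(query, picture): "centre" ([x, y, z] in m, in world coordinates, good to about 4 mm: a listed point, or the origin of a listed thing).
The state is a dict: "clock": time; "q": joint angles; "joint_vel": joint speeds; "joint_torque": joint torques, N m; "tcp_pos": TCP position; "eef_rot": TCP orientation; "ft_force": force on the tool from outside, world axes, zero at the start; "wrist_torque": the same for the moment, N m; "gripper_width": opening from 0.0 (shut) to 1.0 (fully open).
Only numpy, scipy, OpenCV 4.12 (cv2) and the standard library are available. Lean on these libraries where they do the work, as an engineer would, in place of code of your own. Each camera call takes 0.05 s, during which the arm holds its last target. There are 200 camera calls.

## Working session

There is one attempt and no reset: what is moved stays moved. The work goes in short steps, Python scripts to look and compute and a shell command to move; the robot and the scene stay as the last step left them, time stands still between calls to the robot, and variables do not carry over. Pictures are saved under pics/ and viewed, about 8 in all and at most 12, crops included, and the job is handed in when it is done.

```bash
mkdir -p pics; cat > h.py <<'E'
import numpy as np, cv2
from plant import status, cams, models
from scipy.spatial.transform import Rotation as R
def pose():
    s=status.observe(); return s, np.array(s['tcp_pos']), R.from_euler('xyz',s['eef_rot'],degrees=True).as_matrix()
def extr(p,tp=None):
    if 'rvec' in p: return cv2.Rodrigues(np.array(p['rvec'],float))[0], np.array(p['tvec'],float).ravel()
    t,Rt=tp; T=np.array(p['T_tool_cam']); Rw=Rt@T[:3,:3]; c=t+Rt@T[:3,3]
    return Rw.T,-Rw.T@c
def proj(X,p,tp=None):
    Rc,t=extr(p,tp)
    return cv2.projectPoints(np.atleast_2d(np.array(X,float)),cv2.Rodrigues(Rc)[0],t,np.array(p['mtx'],float),np.array(p['D'],float))[0].reshape(-1,2)
def back(uv,z,p,tp=None):
    Rc,t=extr(p,tp); uv=np.array(uv,float).reshape(-1,1,2)
    n=cv2.undistortPoints(uv,np.array(p['mtx'],float),np.array(p['D'],float)).reshape(-1,2)
    d=np.c_[n,np.ones(len(n))]@Rc; c=-Rc.T@t
    return c+d*((z-c[2])/d[:,2])[:,None]
def save(p,f,crop=None,s=1):
    im=p['pixels'][:,:,::-1]
    if crop: im=im[crop[1]:crop[3],crop[0]:crop[2]]
    cv2.imwrite('pics/'+f,cv2.resize(im,None,fx=s,fy=s,interpolation=cv2.INTER_CUBIC))
E
python3 - <<'E'
from h import *
s,t,Rt=pose(); print(s)
ps={n:cams.camera(n) for n in('side','top')}
im=np.vstack([ps['top']['pixels'],ps['side']['pixels']])[:,:,::-1]
cv2.imwrite('pics/a.png',ps['top']['pixels'][:,:,::-1]);cv2.imwrite('pics/b.png',ps['side']['pixels'][:,:,::-1])
for n,p in ps.items():
  for q in ['rail','slot','index_mark','lens_center','lens_foot','lock_grip','pinhole_center','fork_clamp','driver','spare_post','optic_jar','sensor_head']:
    for d in models.mark_of(q,p)[:3]: print(n,q,np.round(d['centre'],4),round(d['conf'],2),np.round(proj(d['centre'],p)[0]))
E
```

```text
{'clock': 0.0, 'q': array([-75.83618011,  19.07245444,  -3.70802821,  83.70552136,
         1.23744615,  77.34388255,  -5.07114644]), 'joint_vel': array([-0.03476855, -0.01281525, -0.03914024, -0.03209239, -0.02874295,
        0.00404904, -0.08286356]), 'joint_torque': array([-1.32780446e-03, -6.25465679e+01,  4.79801476e-02, -3.91592252e+01,
        1.60634721e-02,  1.01546425e-02, -6.22388711e-06]), 'tcp_pos': array([0.16649219, 0.60206279, 0.25551476]), 'eef_rot': array([-1.79918060e+02,  3.34893116e-03,  1.64542931e+02]), 'ft_force': array([ 0.00967218,  0.67687709, -0.19852872]), 'wrist_torque': array([-0.00383364, -0.00498756, -0.0463447 ]), 'gripper_width': 0.9969705537474082}
side rail [ 0.634   0.0075 -0.0011] 0.97 [320. 265.]
side slot [0.6319 0.0097 0.1038] 0.65 [321. 231.]
side index_mark [ 0.63   -0.01    0.1038] 0.5 [322. 235.]
side lens_center [0.4141 0.2227 0.0471] 0.88 [235. 214.]
side lens_center [0.2492 0.289  0.0539] 0.78 [181. 205.]
side lens_center [0.3269 0.5617 0.0486] 0.6 [210. 171.]
side lens_foot [0.25   0.2918 0.0167] 0.95 [183. 215.]
side lens_foot [0.326
[... 1238 characters left out ...]
] 0.63 [101. 280.]
top lens_foot [0.2483 0.288  0.0158] 0.88 [196. 311.]
top lens_foot [0.3239 0.563  0.0193] 0.78 [102. 280.]
top lens_foot [0.415  0.2198 0.0196] 0.6 [223. 252.]
top lock_grip [0.3933 0.1906 0.0546] 0.53 [232. 259.]
top lock_grip [0.2686 0.3219 0.0509] 0.47 [182. 303.]
top lock_grip [0.2928 0.5491 0.0545] 0.44 [102. 291.]
top pinhole_center [ 0.4115 -0.2314  0.0475] 0.7 [385. 256.]
top fork_clamp [ 4.252e-01 -9.900e-03 -3.000e-04] 0.47 [304. 251.]
top driver [ 0.3871  0.3781 -0.0038] 0.75 [168. 261.]
top spare_post [ 5.135e-01 -3.819e-01 -1.000e-04] 0.44 [432. 223.]
top optic_jar [0.5129 0.4153 0.0047] 0.62 [158. 217.]
top sensor_head [0.7998 0.0194 0.0032] 0.86 [296. 125.]
```

View pics/a.png

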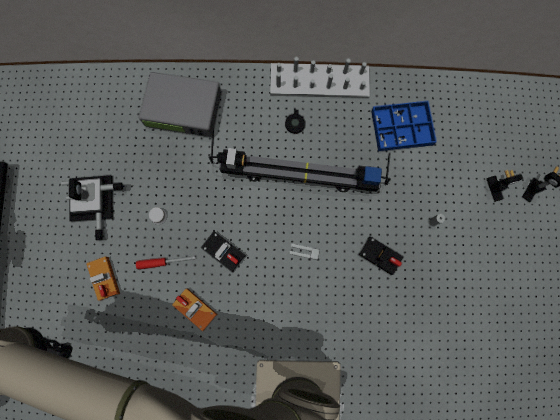

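View pics/b.png

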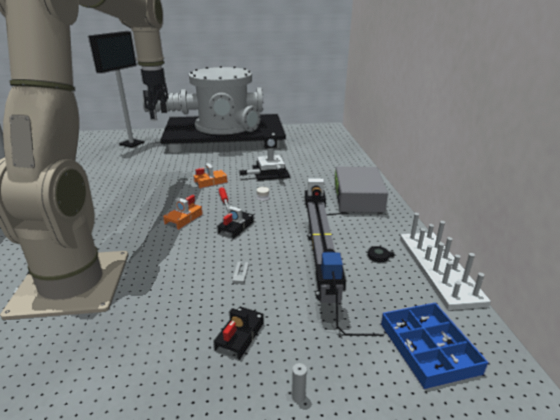

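Both pictures show a black plate with a bright block and red wing at top (223,251) / side (236,220). Look-alikes are orange at top (194,309) and (103,279), and the pinhole carrier (black block, brass disc) is at top (381,256). I choose (223,251). The mark is at top (306,172), the laser at (232,160) and the camera at (371,178).

```bash
python3 - <<'E'
from h import *
s,t,Rt=pose()
p=cams.camera('top')
save(p,'c.png',(183,216,263,286),8)
print(back([[306,166],[306,180]],.105,p))
m=models.trace('rail',p)[0]['region'];v,u=np.nonzero(m);print(len(u),u.min(),u.max())
X=back(np.c_[u,v],.105,p)[:,:2];c=X.mean(0);w=np.linalg.svd(X-c,full_matrices=False)[2][0];print('rail',c,np.degrees(np.arctan2(w[1],w[0])))
T=np.array(cams.camera('wrist')['T_tool_cam']);print(T.round(3))
print('shift cm',(Rt.T@(np.array([.416,.22,.256])-t))*100)
E
```

```text
[[ 0.64717714 -0.00599187  0.105     ]
 [ 0.60811733 -0.00650147  0.105     ]]
3615 210 390
rail [0.63251986 0.01279745] 84.1563362636432
[[ 0.    -0.948 -0.318  0.081]
 [ 1.     0.001 -0.    -0.001]
 [ 0.    -0.318  0.948 -0.118]
 [ 0.     0.     0.     1.   ]]
shift cm [-3.42341228e+01 -3.02086860e+01  3.17915808e-02]
```

View pics/c.png

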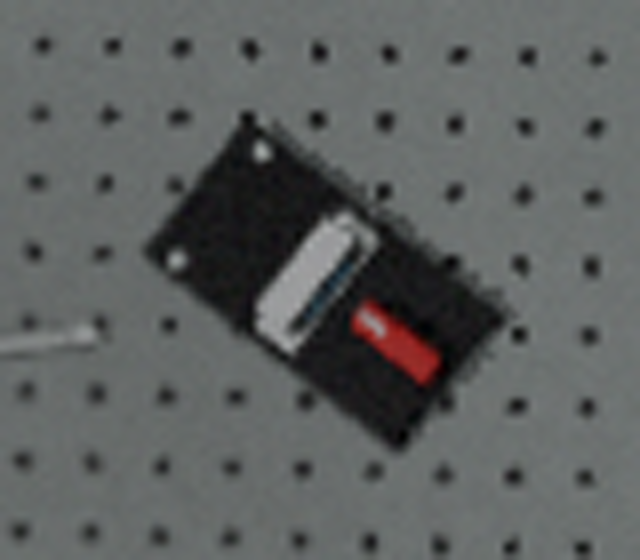

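The crop confirms a black plate, bright block with blue glass, and a red wing lying along the carrier. I'll move above it.

```bash
python3 -m inch '[[[0,0,0],[-3.42,-3.02,0],8.5],[[0,0,0],[-3.42,-3.02,0],8.5],[[0,0,0],[-3.42,-3.02,0],8.5],[[0,0,0],[-3.42,-3.02,0],8.5],[[0,0,0],[-3.42,-3.02,0],8.5],[[0,0,0],[-3.42,-3.02,0],8.5],[[0,0,0],[-3.42,-3.02,0],8.5],[[0,0,0],[-3.42,-3.02,0],8.5],[[0,0,0],[-3.42,-3.02,0],8.5],[[0,0,0],[-3.42,-3.02,0],8.5],[[0,0,8],[0,0,0],8.5],[[0,0,8],[0,0,0],8.5],[[0,0,8],[0,0,0],8.5],[[0,0,8],[0,0,0],8.5],[[0,0,8],[0,0,0],8.5],[[0,0,8],[0,0,0],8.5],[[0,0,8],[0,0,0],8.5],[[0,0,8],[0,0,0],8.5],[[0,0,8],[0,0,0],8.5],[[0,0,8],[0,0,0],8.5]]'
python3 -m inch '[[[0,0,8],[0,0,0],8.5],[[0,0,8],[0,0,0],8.5],[[0,0,8],[0,0,0],8.5],[[0,0,8],[0,0,0],8.5],[[0,0,0],[0,0,0],8.5]]'
cat > look.py <<'E'
from h import *
import sys
s,t,Rt=pose(); p=cams.camera('wrist'); tp=(t,Rt)
print('clock',s['clock'],'tcp',t.round(4),'rot',s['eef_rot'].round(2),'q',s['q'].round(1),'F',s['ft_force'].round(1),'w',s['gripper_width'])
save(p,sys.argv[1])
for q in sys.argv[2:]:
    for d in models.mark_of(q,p)[:2]: print(q,np.round(d['centre'],4),round(d['conf'],2),proj(d['centre'],p,tp)[0].round(0))
E
python3 look.py d.png lens_center lens_foot lock_grip
```

```text
clock: 3.45
tcp_pos: [0.4157, 0.2202, 0.2564]
eef_rot: [180.0, -0.0, 84.2]
ft_force: [0.3, 0.1, 0.5]
gripper_width: 0.99
clock: 3.95
tcp_pos: [0.4157, 0.2202, 0.2564]
eef_rot: [-180.0, -0.0, 52.4]
ft_force: [-0.6, -0.3, 0.1]
gripper_width: 0.996
clock 3.95 tcp [0.4157 0.2202 0.2564] rot [-1.800e+02 -2.000e-02  5.241e+01] q [-47.8  -1.2  14.2 106.8   0.3  74.4 -71.3] F [-0.6 -0.3  0.1] w 0.9961256495700263
lens_center [0.4134 0.2198 0.0488] 0.75 [278. 185.]
lens_center [0.252  0.2928 0.0477] 0.7 [122. 221.]
lens_foot [0.2518 0.2928 0.018 ] 0.85 [133. 212.]
lens_foot [0.4151 0.2206 0.0149] 0.78 [279. 177.]
lock_grip [0.3905 0.1853 0.0498] 0.58 [281. 222.]
lock_grip [0.2753 0.3207 0.0544] 0.56 [115. 191.]
```

View pics/d.png

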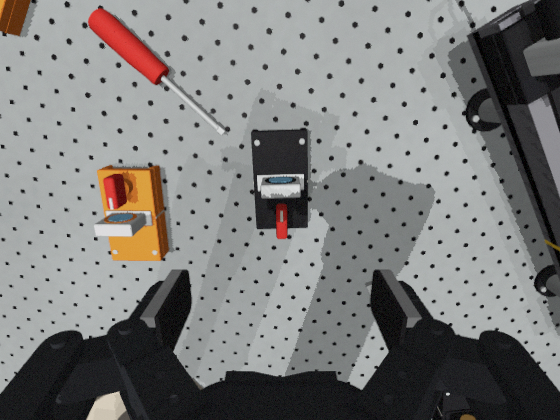

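Plate corners in the wrist view are about (252,130), (308,129), (309,228) and (257,228). The bright block is at (280,187) and the wing at (281,221), aligned with the plate. I'll refine the yaw from the dark plate and the block.

```bash
python3 - <<'E'
from h import *
s,t,Rt=pose(); p=cams.camera('wrist'); tp=(t,Rt)
C=back([[252,130],[308,129],[309,228],[257,228]],.03,p,tp); print(C.round(4)); print(C.mean(0).round(4))
g=cv2.cvtColor(p['pixels'],cv2.COLOR_RGB2GRAY); m=np.zeros_like(g)
m[120:245,240:325]=(g[120:245,240:325]<55)
m=cv2.morphologyEx(m,cv2.MORPH_OPEN,np.ones((5,5),np.uint8))
m=cv2.morphologyEx(m,cv2.MORPH_CLOSE,np.ones((41,15),np.uint8))
v,u=np.nonzero(m); X=back(np.c_[u,v],.03,p,tp)[:,:2]*1000
r=cv2.minAreaRect(X.astype(np.float32)); print(r)
b=p['pixels'][170:205,250:315].astype(int); mm=(b.min(2)>140)
v,u=np.nonzero(mm); print('bright u',u.min()+250,u.max()+250,'v',v.min()+170,v.max()+170)
tr=models.trace('lens_center',p)
for d in tr[:2]:
  v,u=np.nonzero(d['region']); print(d['conf'],len(u),u.min(),u.max(),v.min(),v.max())
# predicted block for current estimate
for yaw in(-38,-37,):
  a=np.radians(yaw);Rz=np.array([[np.cos(a),-np.sin(a)],[np.sin(a),np.cos(a)]])
  c=np.array([.4145,.2202])
  for n,l,z in(('plate',[(30,-56),(30,56),(-30,56),(-30,-56)],.03),('blocktop',[(20,-7),(20,7),(-20,7),(-20,-7)],.07)):
    P=[np.r_[c+Rz@np.array(q)/1000,z] for q in l]; print(yaw,n,proj(P,p,tp).round(0).tolist())
E
```

```text
[[0.4252 0.2803 0.03  ]
 [0.4729 0.2453 0.03  ]
 [0.4082 0.1533 0.03  ]
 [0.3599 0.19   0.03  ]]
[0.4166 0.2172 0.03  ]
((415.7909240722656, 218.35394287109375), (111.40093994140625, 59.22736358642578), 54.12413787841797)
bright u 250 314 v 170 204
0.84 5809 93 167 165 260
0.73 5533 251 308 128 239
-38 plate [[304.0, 227.0], [307.0, 129.0], [251.0, 128.0], [252.0, 227.0]]
-38 blocktop [[298.0, 197.0], [299.0, 183.0], [258.0, 182.0], [258.0, 196.0]]
-37 plate [[305.0, 227.0], [307.0, 128.0], [250.0, 129.0], [253.0, 227.0]]
-37 blocktop [[298.0, 196.0], [299.0, 183.0], [258.0, 183.0], [258.0, 196.0]]
```

```bash
python3 -m inch '[[[0,0,-1.7],[-0.1,0.05,0],8.5],[[0,0,0],[0,0,4],7],[[0,0,0],[0,0,4],6.5],[[0,0,0],[0,0,4],6.5],[[0,0,0],[0,0,3],6.5],[[0,0,0],[0,0,2],6.5],[[0,0,0],[0,0,1.5],6.5],[[0,0,0],[0,0,1.3],6.5],[[0,0,0],[0,0,0],6.5]]'
python3 -m inch '[[[0,0,0],[0,0,0],5],[[0,0,0],[0,0,0],4],[[0,0,0],[0,0,0],3],[[0,0,0],[0,0,0],3],[[0,0,0],[0,0,0],3],[[0,0,0],[0,0,0],3],[[0,0,0],[0,0,0],3]]'
```

```text
clock: 5.15
tcp_pos: [0.4147, 0.2186, 0.057]
eef_rot: [-180.0, 0.1, 54.3]
ft_force: [0.6, -0.7, 0.4]
gripper_width: 0.759
clock: 5.85
tcp_pos: [0.416, 0.2196, 0.0594]
eef_rot: [180.0, -0.1, 54.3]
ft_force: [-2.8, 0.6, 6.9]
gripper_width: 0.454
```

```bash
python3 -m inch '[[[0,0,0],[0,0,-0.5],3],[[0,0,0],[0,0,-1.5],3],[[0,0,0],[0,0,-3],3],[[0,0,0],[0,0,-4],3],[[0,0,0],[0,0,-4],3],[[0,0,0],[0,0,-2],3],[[0,0,-5],[0,0,0],3],[[0,0,-5],[0,0,0],3],[[0,0,-5],[0,0,0],3],[[0,0,-5],[0,0,0],3],[[0,0,-5],[0,0,0],3],[[0,0,-5],[0,0,0],3],[[0,0,0],[0,0,0],3]]'

```

```text
clock: 7.15
tcp_pos: [0.4152, 0.2187, 0.2083]
eef_rot: [-180.0, 0.0, 84.3]
ft_force: [-0.1, -0.5, -4.3]
gripper_width: 0.456
```

```bash
python3 -m inch '[[[0,0,0],[-1.5,0.9,0],3],[[0,0,0],[-3,1.95,0],3],[[0,0,0],[-3,1.95,0],3],[[0,0,0],[-3,1.95,0],3],[[0,0,0],[-3,1.95,0],3],[[0,0,0],[-3,1.95,0],3],[[0,0,0],[-3,1.95,0],3],[[0,0,0],[-1.7,1.1,0],3],[[0,0,0],[0,0,0],3],[[0,0,0],[0,0,0],3]]'
python3 look.py e.png slot index_mark lens_center lens_foot
```

```text
clock: 8.15
tcp_pos: [0.5302, -0.0057, 0.2081]
eef_rot: [-180.0, -0.0, 84.1]
ft_force: [0.7, 0.3, -4.8]
gripper_width: 0.455
clock 8.15 tcp [ 0.5302 -0.0057  0.2081] rot [-179.96   -0.     84.09] q [-30.5   9.2  29.  103.2  -4.8  68.9  -6. ] F [ 0.7  0.3 -4.8] w 0.4546112148662088
slot [0.6313 0.0069 0.1008] 0.75 [415. 186.]
slot [ 0.5223 -0.0481  0.1978] 0.53 [272. 359.]
index_mark [ 0.633  -0.0051  0.1035] 0.9 [418. 202.]
lens_center [ 0.5305 -0.0075  0.1981] 0.82 [280. 289.]
lens_foot [ 0.5326 -0.0061  0.1623] 0.66 [284. 252.]
```

View pics/e.png

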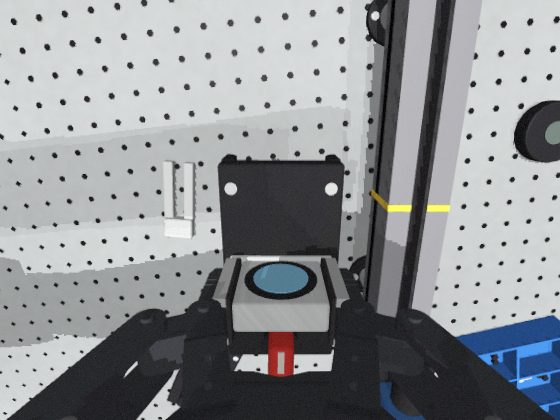

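The wrist view shows the carrier held squarely, with its plate's far edge from (219,160) to (343,160). The yellow stripe runs from (387,208) to (450,208), with the dark slot about u 413-427 there. I'll measure both.

```bash
cat > meas.py <<'E'
from h import *
s,t,Rt=pose(); p=cams.camera('wrist'); tp=(t,Rt)
g=cv2.cvtColor(p['pixels'],cv2.COLOR_RGB2GRAY).astype(int)
L=[];Rr=[];A=[];B=[]
for v in range(10,300,12):
    if 195<v<215: continue
    x0=408-(v/208)*21; row=g[v]; 
    seg=np.arange(int(x0)-15,min(int(x0)+95,555))
    d=cv2.GaussianBlur(row[seg].astype(np.float32).reshape(1,-1),(5,1),0).ravel(); gr=np.gradient(d)
    pk=[(int(seg[i]),int(gr[i])) for i in range(1,len(gr)-1) if abs(gr[i])>8 and abs(gr[i])>=abs(gr[i-1]) and abs(gr[i])>abs(gr[i+1])]
    if v%36<12: print(v,pk)
hsv=cv2.cvtColor(p['pixels'],cv2.COLOR_RGB2HSV)
m=(hsv[...,0]>22)&(hsv[...,0]<35)&(hsv[...,1]>150)&(hsv[...,2]>180); v,u=np.nonzero(m&(np.arange(560)>386)); print('mark',u.min(),u.max(),v.mean(),np.polyfit(u,v,1))
print(back([[u.min(),np.median(v)],[u.max(),np.median(v)],[u.mean(),v.mean()]],.105,p,tp))
print('plate far corners',back([[219,160],[343,160]],t[2]-.0294,p,tp))
E
python3 meas.py
```

```text
10 [(395, 18), (409, 34), (436, -36), (441, -8), (449, 9), (454, 34), (481, 10)]
46 [(392, 20), (405, 35), (431, -39), (445, 12), (450, 34), (475, 10)]
82 [(385, -11), (388, 19), (402, 36), (427, -36), (440, 11), (445, 34), (469, 9), (475, 8)]
118 [(385, 19), (398, 35), (422, -39), (435, 11), (440, 33), (464, 10)]
154 [(378, -16), (381, 19), (394, 33), (418, -35), (430, 12), (434, 33), (457, 9)]
190 [(375, -16), (378, 17), (390, 33), (413, -37), (425, 13), (429, 33), (451, 8)]
226 [(371, -13), (374, 18), (386, 32), (408, -37), (423, 35), (445, 9)]
262 [(368, -14), (371, 17), (382, 20), (403, -27), (414, 9), (418, 36), (439, 9)]
298 [(364, -10), (367, 16), (377, 19), (398, -30), (412, 36), (432, 8)]
mark 387 448 209.5 [-7.76883814e-04  2.09823779e+02]
[[ 0.60967226 -0.00659643  0.105     ]
 [ 0.65504506 -0.01112039  0.105     ]
 [ 0.63172932 -0.00879553  0.105     ]]
plate far corners [[0.50781791 0.05304672 0.17893345]
 [0.56531739 0.04732508 0.17893345]]
```

```bash
python3 - <<'E'
from h import *
s,t,Rt=pose(); p=cams.camera('wrist'); tp=(t,Rt)
v=np.array([10,46,82,118,154,190,226,262,298])
for n,u in(('L',[409,405,402,398,394,390,386,382,377]),('R',[481,475,469,464,457,451,445,439,432]),('sL',[436,431,427,422,418,413,408,403,398]),('sR',[454,450,445,440,434,429,423,418,412])):
    X=back(np.c_[u,v],.105,p,tp); k=np.polyfit(X[:,1],X[:,0],1)
    print(n,'x at y=-.0088',np.polyval(k,-.0088).round(5),'angle',90-np.degrees(np.arctan(k[0])), 'resid',np.std(X[:,0]-np.polyval(k,X[:,1])).round(5))
E
```

```text
L x at y=-.0088 0.61005 angle 84.27572752849017 resid 0.0002
R x at y=-.0088 0.65526 angle 84.35300850663897 resid 0.00023
sL x at y=-.0088 0.62691 angle 84.36794828533013 resid 0.00015
sR x at y=-.0088 0.63866 angle 84.30367550463401 resid 0.00024
```

Rail axis is at 84.32°, its centre line at x=0.6327 near the mark, and the mark is at about (0.6327,-0.0088). I'll go above it, then partway down, and check.

```bash
python3 -m inch '[[[0,0,-0.2],[0.16,2.0,0],3],[[0,0,0],[0.2,3,0],3],[[0,0,0],[0.2,3,0],3],[[0,0,0],[0.2,2.2,0],3],[[0,0,0],[0,0,0],3],[[0,0,0],[0,0,1.5],3],[[0,0,0],[0,0,1.5],3],[[0,0,0],[0,0,0.6],3],[[0,0,0],[0,0,0],3],[[0,0,0],[0,0,0],3]]'
python3 look.py f.png lens_center lens_foot index_mark slot
python3 - <<'E'
from h import *
p=cams.camera('side')
for q in('lens_center','lens_foot','slot','index_mark'):
    for d in models.mark_of(q,p)[:1]: print(q,np.round(d['centre'],4),round(d['conf'],2))
save(p,'g.png',(280,180,370,270),8)
E
```

```text
clock: 9.5
tcp_pos: [0.6326, -0.0079, 0.1724]
eef_rot: [180.0, -0.0, 84.4]
ft_force: [-0.0, 0.0, -5.0]
gripper_width: 0.454
clock 9.5 tcp [ 0.6326 -0.0079  0.1724] rot [ 1.800e+02 -1.000e-02  8.444e+01] q [-25.4  24.8  28.8  89.9 -12.5  68.5   0.2] F [-0.  0. -5.] w 0.45369461515392645
lens_center [ 0.63   -0.0094  0.1649] 0.72 [274. 292.]
lens_foot [ 0.6368 -0.0063  0.1263] 0.67 [287. 248.]
lens_center [ 0.634  -0.0075  0.1613] 0.91
lens_foot [0.3286 0.5599 0.0168] 0.93
slot [0.6341 0.0116 0.1024] 0.89
```

View pics/f.png

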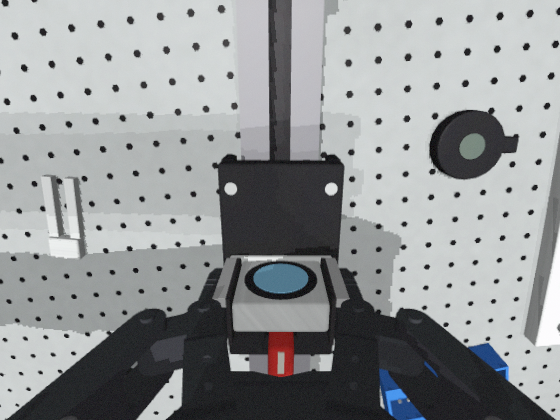

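The carrier sits centred over the rail: plate u 219-343, rail u about 240-321 at its far edge. I'll lower it slowly.

```bash
python3 -m inch '[[[0,0,0],[-0.03,0,0.5],3],[[0,0,0],[0,0,0.5],3],[[0,0,0],[0,0,0.3],3],[[0,0,0],[0,0,0.3],3],[[0,0,0],[0,0,0],3]]'
python3 -m inch '[[[0,0,0],[0,0,0.2],3],[[0,0,0],[0,0,0.2],3],[[0,0,0],[0,0,0.2],3],[[0,0,0],[0,0,0],3]]'
```

```text
clock: 10.5
tcp_pos: [0.6325, -0.0083, 0.1557]
eef_rot: [-179.9, 0.0, 84.4]
ft_force: [-0.0, 1.0, -4.0]
gripper_width: 0.46
clock: 10.9
tcp_pos: [0.6326, -0.0082, 0.15]
eef_rot: [-180.0, -0.0, 84.4]
ft_force: [-0.5, 0.1, -3.0]
gripper_width: 0.455
```

```bash
python3 -m inch '[[[0,0,0],[0,0,0.1],3],[[0,0,0],[0,0,0.1],3],[[0,0,0],[0,0,0],3]]'
python3 -m inch '[[[0,0,0],[0,0,0.1],3],[[0,0,0],[0,0,0],3]]'
python3 -m inch '[[[0,0,0],[0,0,0.1],3],[[0,0,0],[0,0,0],3]]'
```

```text
clock: 11.2
tcp_pos: [0.6327, -0.0083, 0.1482]
eef_rot: [-180.0, -0.0, 84.4]
ft_force: [0.4, 0.8, -4.6]
gripper_width: 0.457
clock: 11.4
tcp_pos: [0.6327, -0.0082, 0.1472]
eef_rot: [-180.0, -0.0, 84.4]
ft_force: [-0.0, 0.4, -5.1]
gripper_width: 0.459
clock: 11.6
tcp_pos: [0.6329, -0.0083, 0.1465]
eef_rot: [180.0, -0.0, 84.4]
ft_force: [-0.5, 0.0, -1.9]
gripper_width: 0.457
```

```bash
python3 -m inch '[[[0,0,0],[0,0,0.1],3],[[0,0,0],[0,0,0],3]]'; python3 - <<'E'
from h import *
s,t,Rt=pose()
p=cams.camera('side'); im=p['pixels'][200:270,285:360]
for q in('lens_center','index_mark'):
    for d in models.mark_of(q,p)[:1]: print(q,np.round(d['centre'],4),round(d['conf'],2))
cv2.imwrite('pics/h.png',cv2.resize(im[:,:,::-1],None,fx=8,fy=8,interpolation=cv2.INTER_CUBIC))
# where stripe ends on rail side (-x and +x faces) project in crop px
a=np.radians(84.32); ax=np.array([np.cos(a),np.sin(a)]); nx=np.array([np.sin(a),-np.cos(a)]); c=np.array([.6327,-.0088])
for sx in(-.0225,.0225):
  for z in(.105,.085,.07): print(sx,z,(proj(np.r_[c+sx*nx,z],p)[0]-[285,200])*8)
E
```

```text
clock: 11.8
tcp_pos: [0.6329, -0.0083, 0.1465]
eef_rot: [180.0, -0.0, 84.4]
ft_force: [-4.6, 0.6, 6.3]
gripper_width: 0.462
lens_center [ 0.634  -0.0084  0.1371] 0.87
index_mark [ 0.5164 -0.3818 -0.0014] 0.32
-0.0225 0.105 [228.55766745 277.71958661]
-0.0225 0.085 [225.89975189 330.75344831]
-0.0225 0.07 [223.94209638 369.86599496]
0.0225 0.105 [371.21331392 276.68826484]
0.0225 0.085 [367.18249778 329.72280197]
0.0225 0.07 [364.21362231 368.83577595]
```

View pics/h.png

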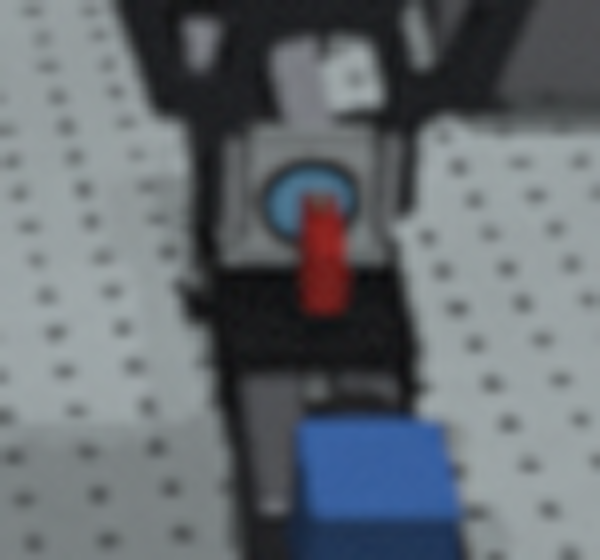

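The side crop shows the plate down on the rail, the red wing along it in front of the block, and nothing touching the camera. The TCP height of .1465 matches the seated value of .1464. I'll release and rise.

```bash
python3 -m inch '[[[0,0,0],[0,0,-0.1],3],[[0,0,0],[0,0,0],4.5],[[0,0,0],[0,0,0],6],[[0,0,0],[0,0,0],6],[[0,0,0],[0,0,0],6],[[0,0,0],[0,0,-2],6],[[0,0,0],[0,0,-4],6],[[0,0,0],[0,0,-4],6],[[0,0,0],[0,0,0],6],[[0,0,0],[0,0,0],6]]'
python3 look.py i.png lens_center lens_foot lock_grip index_mark
```

```text
clock: 12.95
tcp_pos: [0.6332, -0.0083, 0.2471]
eef_rot: [179.9, -0.0, 84.4]
ft_force: [-0.3, -0.8, -0.2]
gripper_width: 0.704
clock 12.95 tcp [ 0.6332 -0.0083  0.2471] rot [ 1.7989e+02 -4.0000e-02  8.4440e+01] q [-26.   21.7  29.8  84.7 -10.9  76.4  -1. ] F [-0.3 -0.8 -0.2] w 0.7036466212841831
lens_center [ 0.6294 -0.008   0.1362] 0.86 [274. 214.]
lens_foot [ 0.6355 -0.0067  0.1037] 0.65 [282. 199.]
lock_grip [ 0.6253 -0.0497  0.1377] 0.81 [275. 264.]
```

View pics/i.png

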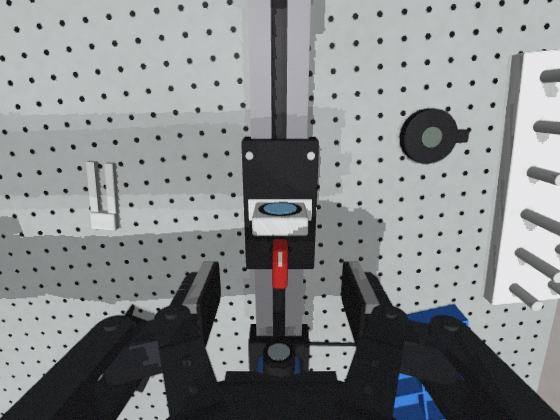

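The carrier sits on the rail, plate u 243-319, v 139-268, with the wing along it at (280,262). I'll compute the plate centre and the wing in the same calibration as the mark.

```bash
python3 - <<'E'
from h import *
s,t,Rt=pose(); p=cams.camera('wrist'); tp=(t,Rt)
print('plate',back([[281,138.5],[281,268.5]],.117,p,tp).round(4), back([[281,138.5],[281,268.5]],.117,p,tp).mean(0))
h=cv2.cvtColor(p['pixels'],cv2.COLOR_RGB2HSV); m=((h[...,0]<8)|(h[...,0]>172))&(h[...,1]>150)&(h[...,2]>70)
m[:200]=0;m[300:]=0;m[:,:250]=0;m[:,310:]=0
v,u=np.nonzero(m);print('wing',u.min(),u.max(),v.min(),v.max())
a=np.radians(84.32); ax=np.array([np.cos(a),np.sin(a)]); nx=np.array([np.sin(a),-np.cos(a)])
for c in([.6327,-.0088],[.6332,-.0083],[.6332,-.0060]):
  c=np.array(c); print(c,'plate ends',proj([np.r_[c+ax*.056,.117],np.r_[c-ax*.056,.117]],p,tp).round(1).tolist(),'wing',proj([np.r_[c-.038*ax+x*nx+y*ax,z] for x,y,z in((-.006,-.017,.152),(.006,-.017,.152),(0,-.017,.128),(0,.017,.152))],p,tp).round(1).tolist())
w=np.array([.6332,-.0083])-.038*ax; print('wing xy',w,'shift cm',Rt.T@(np.r_[w,.152]-t)*100)
E
```

```text
plate [[ 0.6383  0.046   0.117 ]
 [ 0.6276 -0.0649  0.117 ]] [ 0.63297242 -0.00945578  0.117     ]
wing 274 289 240 290
[ 0.6327 -0.0088] plate ends [[280.8, 137.2], [280.4, 268.2]] wing [[272.5, 289.6], [288.2, 289.6], [280.4, 273.6], [280.5, 249.4]]
[ 0.6332 -0.0083] plate ends [[281.4, 136.5], [280.9, 267.6]] wing [[273.1, 288.9], [288.8, 289.0], [280.9, 273.0], [281.1, 248.7]]
[ 0.6332 -0.006 ] plate ends [[281.1, 133.4], [280.7, 265.3]] wing [[272.8, 286.4], [288.5, 286.4], [280.7, 270.6], [280.8, 245.9]]
wing xy [ 0.62943905 -0.04611343] shift cm [-3.79729608  0.10171531  9.30723584]
```

Plate and mark agree to under 1 mm along the rail. Now I'll go to the wing.

```bash
python3 -m inch '[[[0,0,0],[-1.9,0.02,0],3],[[0,0,0],[-1.93,0.02,0],3],[[0,0,0],[0,0,0],3],[[0,0,0],[0,0,3],3],[[0,0,0],[0,0,3],3],[[0,0,0],[0,0,1.5],3],[[0,0,0],[0,0,1],3],[[0,0,0],[0,0,0.9],3],[[0,0,0],[0,0,0],3]]'
python3 -m inch '[[[0,0,0],[0,0,0],2],[[0,0,0],[0,0,0],1.5],[[0,0,0],[0,0,0],1],[[0,0,0],[0,0,0],0.6],[[0,0,0],[0,0,0],0.6],[[0,0,0],[0,0,0],0.6]]'
```

```text
clock: 14.15
tcp_pos: [0.6294, -0.0462, 0.1518]
eef_rot: [-180.0, 0.0, 84.4]
ft_force: [0.6, -0.6, -0.4]
gripper_width: 0.355
clock: 14.75
tcp_pos: [0.6297, -0.0465, 0.1534]
eef_rot: [180.0, -0.0, 84.4]
ft_force: [-3.9, 0.2, 6.0]
gripper_width: 0.129
```

```bash
python3 -m inch '[[[0,0,4],[0,0,0],0.6],[[0,0,6],[0,0,0],0.6],[[0,0,6],[0,0,0],0.6],[[0,0,6],[0,0,0],0.6],[[0,0,6],[0,0,0],0.6],[[0,0,6],[0,0,0],0.6],[[0,0,6],[0,0,0],0.6],[[0,0,0],[0,0,0],0.6]]'
python3 -m inch '[[[0,0,6],[0,0,0],0.6],[[0,0,6],[0,0,0],0.6],[[0,0,6],[0,0,0],0.6],[[0,0,6],[0,0,0],0.6],[[0,0,5],[0,0,0],0.6],[[0,0,5],[0,0,0],0.6],[[0,0,5],[0,0,0],0.6],[[0,0,5],[0,0,0],0.6],[[0,0,3],[0,0,0],0.6],[[0,0,0],[0,0,0],0.6]]'
python3 -c "
from h import *
s=pose()[0];print(s['wrist_torque'],s['q'])"
```

```text
clock: 15.55
tcp_pos: [0.6302, -0.0468, 0.1543]
eef_rot: [179.9, -0.1, 44.2]
ft_force: [-3.2, -0.8, 12.2]
gripper_width: 0.125
clock: 16.55
tcp_pos: [0.6305, -0.0475, 0.1554]
eef_rot: [-180.0, -0.2, -2.7]
ft_force: [-6.7, -1.3, 21.7]
gripper_width: 0.127
[-0.24750001  1.71378447  0.03611652] [-34.54984597  30.15558155  46.96115517  91.79563264 -23.33135126
  68.1104366  -75.39387536]
```

```bash
python3 -m inch '[[[0,0,2],[0,0,-0.1],0.6],[[0,0,2],[0,0,-0.1],0.6],[[0,0,2],[0,0,0],0.6],[[0,0,2],[0,0,0],0.6],[[0,0,0],[0,0,0],0.6],[[0,0,0],[0,0,0],0.6]]'
python3 -c "
from h import *
s=pose()[0];print(s['wrist_torque'],s['q'],s['eef_rot'])"
```

```text
clock: 17.15
tcp_pos: [0.63, -0.0474, 0.1556]
eef_rot: [179.9, -0.1, -10.4]
ft_force: [-2.8, -3.9, 6.9]
gripper_width: 0.125
[-0.83183112  0.59540384  1.70923982] [-35.6691643   30.75481734  48.63613946  91.83483287 -24.28712381
  68.46303102 -82.44392171] [ 1.79928741e+02 -1.04160637e-01 -1.04423098e+01]
```

```bash
python3 -m inch '[[[0,0,-2],[0,0,0],0.6],[[0,0,0],[0,0,0],0.6]]'
python3 -c "
from h import *
s=pose()[0];print(s['wrist_torque'],s['eef_rot'])"
```

```text
clock: 17.35
tcp_pos: [0.63, -0.0474, 0.1556]
eef_rot: [179.9, -0.1, -8.4]
ft_force: [-2.7, -2.8, 6.8]
gripper_width: 0.129
[-0.68150515  0.51273994  1.10960067] [ 1.79944940e+02 -1.04040085e-01 -8.42014427e+00]
```

```bash
python3 -m inch '[[[0,0,-1],[0,0,0],0.6],[[0,0,0],[0,0,0],1.6],[[0,0,0],[0,0,0],2.0],[[0,0,0],[0,0,0],2.0],[[0,0,0],[0,0,0],2.0]]'
python3 -m inch '[[[0,0,0],[0,0,-1],2.0],[[0,0,0],[0,0,-3],2.0],[[0,0,0],[0,0,-4],2.0],[[0,0,0],[0,0,-4],2.0],[[0,0,0],[3,0,-2],2.0],[[0,0,0],[0,0,0],2.0],[[0,0,0],[0,0,0],2.0]]'
python3 look.py j.png lens_center lock_grip index_mark pinhole_center
```

```text
clock: 17.85
tcp_pos: [0.6295, -0.0463, 0.1542]
eef_rot: [-180.0, 0.0, -7.6]
ft_force: [-0.3, -1.0, 0.3]
gripper_width: 0.233
clock: 18.55
tcp_pos: [0.6593, -0.0508, 0.2946]
eef_rot: [180.0, -0.0, -7.6]
ft_force: [-0.9, -0.5, -1.3]
gripper_width: 0.235
clock 18.55 tcp [ 0.6593 -0.0508  0.2946] rot [ 1.7996e+02 -2.0000e-02 -7.5900e+00] q [-33.3  29.1  50.5  76.3 -22.1  84.6 -82.1] F [-0.9 -0.5 -1.3] w 0.23468123029694798
lens_center [ 0.6324 -0.0103  0.1371] 0.59 [240. 231.]
lock_grip [ 0.6246 -0.0494  0.142 ] 0.77 [283. 236.]
pinhole_center [ 0.4152 -0.2308  0.0498] 0.65 [430. 331.]
```

View pics/j.png

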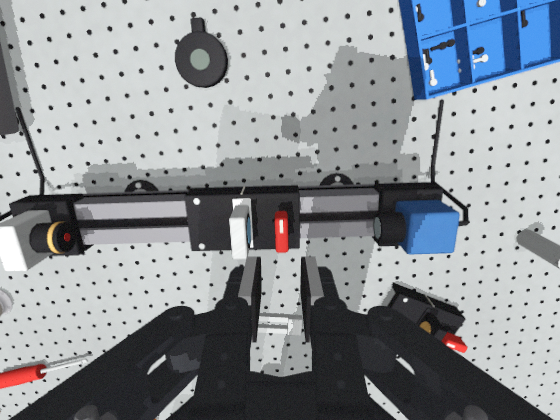

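The wing now stands across the carrier at (281,232), the plate is at u 187-299, and nothing else has moved. I'll check the wing angle and the along-rail position numerically.

```bash
python3 - <<'E'
from h import *
s,t,Rt=pose(); p=cams.camera('wrist'); tp=(t,Rt)
h=cv2.cvtColor(p['pixels'],cv2.COLOR_RGB2HSV); m=((h[...,0]<8)|(h[...,0]>172))&(h[...,1]>150)&(h[...,2]>60)
m[:200]=0;m[260:]=0;m[:,:265]=0;m[:,295:]=0
v,u=np.nonzero(m); print('wing px',u.min(),u.max(),v.min(),v.max())
a=np.radians(84.32);ax=np.array([np.cos(a),np.sin(a)]);nx=np.array([np.sin(a),-np.cos(a)])
vis=p['pixels'][:,:,::-1].copy()
# IoU fit of wing box silhouette over angle, centre
best=[]
for th in range(60,111,2):
  for dy in range(-3,4):
   for dx in range(-2,3):
    c=np.array([.6330,-.0090])-.038*ax+dy*ax/1000+dx*nx/1000; b=np.radians(84.32-th); wy=np.array([np.cos(b),np.sin(b)]); wx=np.array([np.sin(b),-np.cos(b)])
    P=[np.r_[c+i*.006*wx+j*.017*wy,z] for i in(-1,1) for j in(-1,1) for z in(.1285,.1535)]
    k=np.zeros(m.shape,np.uint8); cv2.fillConvexPoly(k,cv2.convexHull(proj(P,p,tp).round().astype(np.int32)),1)
    best.append(((k.astype(bool)&m).sum()/(k.astype(bool)|m).sum(),th,dy,dx))
for r in sorted(best)[::-1][:6]: print(r)
for d in (-1.5,0,1.5):
  c=np.array([.6330,-.0088])+ax*d/1000; print(d,'plate ends',proj([np.r_[c+ax*.056,.117],np.r_[c-ax*.056,.117]],p,tp).round(1).tolist())
x0,y0=170,170; cv2.imwrite('pics/k.png',cv2.resize(vis[y0:270,x0:320],None,fx=5,fy=5,interpolation=cv2.INTER_CUBIC))
E
```

```text
wing px 275 288 210 251
(np.float64(0.7398496240601504), 92, -1, -1)
(np.float64(0.7398496240601504), 92, -2, 1)
(np.float64(0.7398496240601504), 92, -2, 0)
(np.float64(0.7393939393939394), 90, -2, -2)
(np.float64(0.7372372372372372), 92, -2, -1)
(np.float64(0.7343283582089553), 92, -2, 2)
-1.5 plate ends [[186.8, 224.1], [299.3, 220.7]]
0 plate ends [[185.3, 224.2], [297.8, 220.8]]
1.5 plate ends [[183.8, 224.2], [296.3, 220.8]]
```

View pics/k.png

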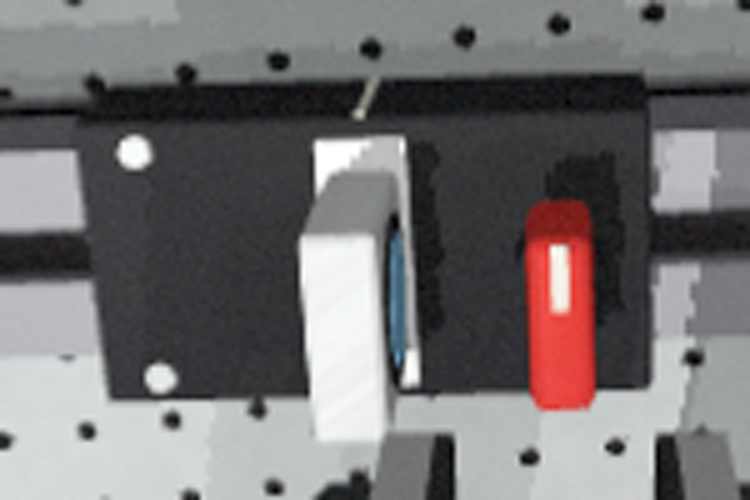

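The pale line at crop (357,115)-(378,80) is the mark's stripe on the rail's +x side, showing below the skirt. That gives a direct comparison with the plate in the same picture.

```bash
python3 - <<'E'
from h import *
s,t,Rt=pose(); p=cams.camera('wrist'); tp=(t,Rt)
a=np.radians(84.32);ax=np.array([np.cos(a),np.sin(a)]);nx=np.array([np.sin(a),-np.cos(a)])
o=np.array([.6330,-.0088])
print(p['pixels'][184:196,238:250].astype(int)[...,0]-p['pixels'][184:196,238:250].astype(int)[...,2])
for d in(-2,0,2):
  c=o+ax*d/1000+.0225*nx; print(d,[ (z,proj(np.r_[c,z],p,tp)[0].round(1).tolist()) for z in(.10,.087,.08,.07,.06,.05)])
for x in(-.03,.03):
  print('plate corners',x,proj([np.r_[o+x*nx+ax*.056,.117],np.r_[o+x*nx-ax*.056,.117]],p,tp).round(1).tolist())
print('obs corners',[(170+q[0]/5,170+q[1]/5) for q in((80,118),(648,100),(110,398),(648,386))])
E
```

```text
[[-5 -3 -4 -4 -2 -2 -4 -3 -2 -4 -4 -2]
 [-5 -4 -5 -4 -2 -4  5  2 -1 -1 -1 -3]
 [-1 -6 -3  0 -1  0  9  7  1 -1 -1 -3]
 [-6 -4 -1 -5 -3  6  9  8  0  9 -3  0]
 [ 6  0 -1 -2 -1 11  6  2 -1  0 -1  3]
 [-2 -1 -5  0  8 10  4 -1 -3 -3 -4 -4]
 [-1  3 -2  2 11 11 -2 -1 -6 -1  1  0]
 [ 1  1  0  5 10  9 -1 -3 -1 -4 -1 -7]
 [-5 -3  9  9 11  8 -2  1 -3  0 -1  0]
 [-2 -2  1  9 10 -1 -1 -1 -1 -7 -7 -5]
 [-3 -2  1 -5 -6 -3 -1  0 -1 -3 -4  2]
 [ 1 -1  0 -1  0 -1  1 -1 -1 -3  0  1]]
-2 [(0.1, [243.7, 196.0]), (0.087, [245.0, 192.6]), (0.08, [245.7, 190.9]), (0.07, [246.6, 188.5]), (0.06, [247.5, 186.2]), (0.05, [248.3, 184.1])]
0 [(0.1, [241.7, 196.1]), (0.087, [243.1, 192.7]), (0.08, [243.8, 190.9]), (0.07, [244.8, 188.5]), (0.06, [245.8, 186.3]), (0.05, [246.6, 184.2])]
2 [(0.1, [239.8, 196.2]), (0.087, [241.2, 192.7]), (0.08, [242.0, 191.0]), (0.07, [243.0, 188.6]), (0.06, [244.0, 186.4]), (0.05, [244.9, 184.2])]
plate corners -0.03 [[189.1, 251.6], [298.2, 248.4]]
plate corners 0.03 [[181.4, 195.4], [297.3, 191.7]]
obs corners [(186.0, 193.6), (299.6, 190.0), (192.0, 249.6), (299.6, 247.2)]
```

The pale line is not clearly yellow, so I'll check the stripe on the -x side from the earlier viewpoint, in the same camera orientation as the first mark measurement.

```bash
python3 -m inch '[[[0,0,-8.35],[0,0,0],2],[[0,0,-8.35],[0,0,0],2],[[0,0,-8.35],[0,0,0],2],[[0,0,-8.35],[0,0,0],2],[[0,0,-8.35],[0,0,0],2],[[0,0,-8.35],[0,0,0],2],[[0,0,-8.35],[0,0,0],2],[[0,0,-8.35],[0,0,0],2],[[0,0,-8.35],[0,0,0],2],[[0,0,-8.35],[0,0,0],2],[[0,0,-8.35],[0,0,0],2],[[0,0,0],[0.6,-3.4,0],2],[[0,0,0],[0.6,-3.4,0],2],[[0,0,0],[0.6,-3.4,0],2],[[0,0,0],[0.6,-3.4,0],2],[[0,0,0],[0,-3,2],2],[[0,0,0],[0,0,2],2],[[0,0,0],[0,0,2],2],[[0,0,0],[0,0,0],2],[[0,0,0],[0,0,0],2]]'
python3 look.py l0.png lens_center lock_grip index_mark
python3 -c "
import cv2;im=cv2.imread('pics/l0.png');cv2.imwrite('pics/l.png',cv2.resize(im[100:340,300:560],None,fx=2.5,fy=2.5,interpolation=cv2.INTER_CUBIC))"
```

```text
clock: 20.9
tcp_pos: [0.4964, -0.0101, 0.2347]
eef_rot: [-180.0, 0.0, 84.3]
ft_force: [0.7, -0.8, -0.8]
gripper_width: 0.232
clock 20.9 tcp [ 0.4964 -0.0101  0.2347] rot [-179.99    0.     84.28] q [-34.3   2.8  31.4 105.9  -1.5  71.7  -8.1] F [ 0.7 -0.8 -0.8] w 0.23206874092062407
lens_center [ 0.6322 -0.0091  0.1342] 0.69 [466. 199.]
lock_grip [ 0.6267 -0.0501  0.1429] 0.84 [460. 256.]
index_mark [ 0.4185 -0.0059  0.0017] 0.57 [211. 181.]
```

View pics/l.png

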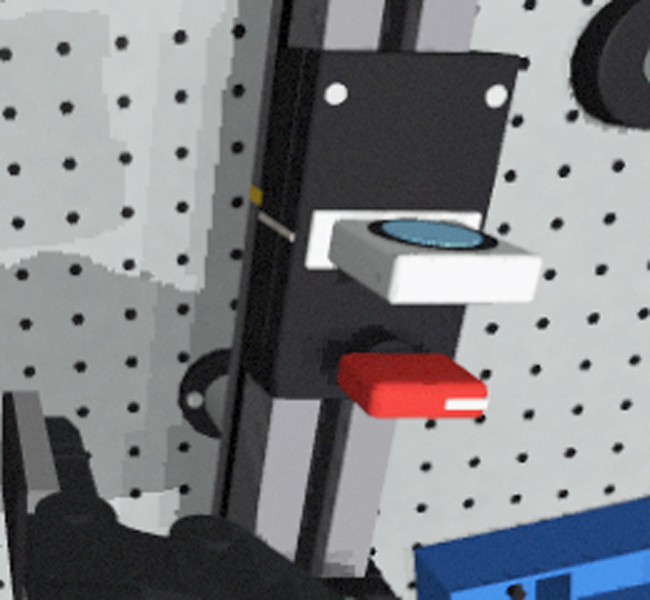

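The white line is the carrier's own index line on its skirt, at crop (293,240)-(260,215). The yellow stripe shows just below it at (256,196). I'll intersect both with their faces.

```bash
python3 - <<'E'
from h import *
s,t,Rt=pose(); p=cams.camera('wrist'); tp=(t,Rt)
a=np.radians(84.32);ax=np.array([np.cos(a),np.sin(a)]);nx=np.array([np.sin(a),-np.cos(a)]);o=np.array([.6328,-.0088])
def onface(crop,xo):
    uv=[300+crop[0]/2.5,100+crop[1]/2.5]; A=back(uv,0.,p,tp)[0];B=back(uv,.12,p,tp)[0]
    f=lambda P:(P[:2]-o)@nx-xo
    k=f(A)/(f(A)-f(B)); P=A+k*(B-A); return 'along mm',((P[:2]-o)@ax*1000).round(2),'z',P[2].round(4)
for n,c,x in(('stripe c',(256,196),-.0225),('stripe top',(257,187),-.0225),('stripe bot',(255,205),-.0225),('line hi',(294,240),-.03),('line lo',(260,215),-.03),('line lo',(260,215),-.027)): print(n,onface(c,x))
c=np.array([[300+q[0]/2.5,100+q[1]/2.5] for q in((300,50),(519,57),(272,398),(462,385))]);X=back(c,.117,p,tp)
print('plate',[(((x[:2]-o)@nx*1000).round(1),((x[:2]-o)@ax*1000).round(1)) for x in X])
E
```

```text
stripe c ('along mm', np.float64(0.24), 'z', np.float64(0.0697))
stripe top ('along mm', np.float64(3.58), 'z', np.float64(0.0696))
stripe bot ('along mm', np.float64(-3.12), 'z', np.float64(0.0698))
line hi ('along mm', np.float64(-1.25), 'z', np.float64(0.1223))
line lo ('along mm', np.float64(-0.67), 'z', np.float64(0.0941))
line lo ('along mm', np.float64(-2.58), 'z', np.float64(0.0867))
plate [(np.float64(-33.5), np.float64(54.3)), (np.float64(31.8), np.float64(52.9)), (np.float64(-27.4), np.float64(-57.6)), (np.float64(36.3), np.float64(-53.2))]
```

The lens lies about 1 mm from the mark's centre, inside the 5 mm stripe, and the wing is across. The arm is clear, so I'll hand in.

```bash
python3 -c "
from plant import order
print(order.hand_in())"
```

```text
the job is handed in; nothing more can be done
None
```

The lens carrier is on the rail, lowered onto it rather than dropped, and its wing is locked. I handed the job in at about 21 s with the arm clear of everything.

- **Seating:** the tool height at contact was 0.1465 m against 0.1464 m predicted, and there was no side force on the way down. The T-head in the slot can't be seen. I infer it from the height, and from the wing lying along the carrier until it was turned.
- **Position:** on the last close look the lens was about 1 to 1.5 mm from the mark's centre, towards the camera, inside the 5 mm stripe. Earlier estimates ranged from about 0.5 to 1.5 mm, within the 2 mm camera calibration.
- **Lock:** I turned the wing clockwise until it met its stop, with 1.7 N m at the wrist. The tool went a few degrees past the nominal quarter turn before I eased it back and let go. A fit to the picture put the wing at 90–92°.
- **Forces:** the largest wrist force I read was about 22 N, upward, while turning the wing. Forces were only read at the end of each call.
- **Other things:** I touched nothing else, and the last pictures showed nothing displaced. I did not re-measure the bystanders, apart from one close match on the pinhole carrier.

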